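# Fit the loading ram in the soil specimen frame

### The job

A soil specimen is set up under its cap in the small loading frame, and the frame's guide leaf is folded up out of the way. Fold the hinged leaf down level onto its stop, then take the long ram with the black head out of the rest and thread it, foot down, through the bush in the leaf and on through the bush in the fixed arm below it. Finish while still holding the ram, upright in both bushes with its foot just clear of the sample cap (a few millimetres above it; the cap must not be touched, so that the gauge can be zeroed with no load), and leave everything else where it is.

Things in the scene. Friction and masses are not known exactly. Their poses are not given: they have to be found in the camera images.
- press: loading frame, fixed on the bench: blue base plate 156 x 124 mm and 12 mm thick, white column 56 mm wide at its back, aluminium arm with a bronze bush over the specimen. Origin: on the bench under the axis of the bushes; z up along that axis; +x of the frame points to the column, whose front face is 54 mm from the axis. Base from x = -62 to +94 mm
- leaf (a joint): angle of the hinged guide leaf in rad: 0 = folded down, level on its stop (hard stop); 1.57 = standing upright over the hinge; it starts at 1.1 to 1.5, leaning to the front. Stiff friction hinge (about 0.25 N m): it stays where it is left
- leaf_hinge (a point): point on the hinge axis, 65 mm behind the bush axis (+x of the frame) and 152 mm above the bench; the hinge axis runs along the frame's y
- leaf_tab (a point): on the upper face (the face towards the column side when the leaf stands up) of the red thumb tab at the free end of the leaf, 110 mm from the hinge axis and 4.5 mm above the leaf's middle plane. The tab is 30 mm wide, 9 mm thick and reaches from 90 to 118 mm from the hinge; the leaf is an aluminium plate 44 mm wide, 10 mm thick, with its bush 65 mm from the hinge
- upper_bush (a point): centre of the upper mouth of the bronze bush in the leaf; bore 14 mm, outside 26 mm, 20 mm long; z points out of the mouth. With the leaf level it is 162 mm above the bench, exactly over the lower bush
- lower_bush (a point): centre of the upper mouth of the bronze bush in the fixed arm, 108 mm above the bench; bore 14 mm, 20 mm long, so its lower mouth is 88 mm above the bench; z up
- sample_cap: loose aluminium sample top cap, 62 mm across and 36 mm high with a drain stub to one side, standing on the porous stone of the specimen below the lower bush; origin at the centre of the underside of its outline, stub included
- cap_top (a point): centre of the cap's flat top, on the axis of the bushes, 72 mm above the bench (16 mm below the lower bush)
- ram: the long loading ram: polished steel rod 12 mm in diameter with a black fluted head, 150 mm long in all, about 0.17 kg, standing upright in one of the two holes of the rest. Origin: centre of the foot's end face; z along the rod to the head. The foot tapers to 5 mm over its last 10 mm; the head is 22 mm in diameter from 122 to 150 mm above the foot
- ram_head (a point): middle of the black head on the ram's axis, 136 mm above the foot: where to grip it
- short_ram: a shorter ram with a brass head, 105 mm long, otherwise alike, standing in the other hole of the rest; not needed, to be left alone. Origin: centre of its foot
- rest: white plastic rest block on the bench, 60 x 132 mm at its foot, 46 mm high, with two blind holes 13 mm wide and 40 mm deep, 35 mm to either side of its middle along its y (so 70 mm apart); either may hold the long ram. Origin: centre of its underside. Fixed
- beaker: white plastic beaker, 115 mm high, loose bystander; origin at the centre of its underside
- brass_weight: brass slotted weight, 36 mm wide and 40 mm high, loose bystander
- small_weight: smaller brass weight, 28 mm wide and 34 mm high, loose bystander
- tin: round moisture tin with lid, 64 mm wide and 34 mm high, loose bystander

How it is judged:
By the outcome, as a careful person would: the job done as asked, in the order asked, and still so for the second after the job is handed in, while the arm keeps its last pose, push and grip.
It also fails if it takes over 72 s, if anything falls off the work surface, if the arm or the gripper's body presses on something with over 40 N, if the wrist force passes 120 N, or if a joint passes its speed limit or range.

### The arm

A 6-joint arm with a two-finger parallel gripper is mounted at the origin on a cart in front of the work surface, level with it; the furniture and walls round the work are solid. World frame = base frame: x ahead of the robot, y to its left, z up, the work surface at z = 0. Lengths are in mm, angles in degrees, forces in N, time in s.
With the tool pointing down it reaches from about 300 to 850 mm from the base axis. Payload 4.2 kg.
Tool frame: the origin (TCP) lies between the finger pads; the fingertips stand 19 mm ahead of it and the grasp point (between the pads) is the TCP (env.tips_ahead is the distance from the TCP to the fingertips, in mm); z points along the fingers, y is the direction in which the jaws open and shut (so a half turn about z gives the same grasp; the last joint's range is limited). The gripper opens to 91 mm and grips with 3 to 60 N. Pads are 32 mm wide; open, the fingers measure 118 mm over their backs; the gripper's body (76 mm by 178 mm) begins 60 mm behind the grasp point.
Start: joints at [-77.235, 18.312, 89.639, -0, 72.044, -1.146], TCP at [138.244, -558.148, 232.976] pointing down, gripper open.
Joint ranges: [-177.97, 177.97], [-48.28, 115.42], [12.27, 149.76], [-77.06, 257.06], [2.81, 150.46], [-146.56, 146.56]. Speed limits (degrees/s): [147.25, 147.25, 180, 180, 180, 180].

### API

Orientations are given as [roll, pitch, yaw] about the fixed x, y, z axes, in that order (R = Rz(yaw) Ry(pitch) Rx(roll)).
In Python, from workcell import telemetry, viewer, job_done, env gives the robot as it stands. The module is installed in compiled form; this text tells all that it offers.
- The arm moves only by the shell command python3 -m jog 'ROWS' [FORCE]. ROWS is JSON, a list of rows, each a list of 3 entries, a list of its own where there are three numbers: the shift along the tool's x, y, z in cm, then the turn about the tool's z in degrees, then the opening, from 0 (shut) to 1 (fully open). A call has 1 to 10 rows; each row shifts and turns the pose as measured when the row begins, along the tool's axes as they then stand; what a row does not reach is not made up. A row lasts 1/8 s, in which the tool goes at most 62.5 mm and 10.7 degrees, less where a joint would pass 70% of its speed; a pose out of reach is approached as far as the arm can. A call is refused whole if a number of a shift passes 6.25 or a number of a turn 10.7, either way. A call with a gripper value outside its range is refused whole. The fingers move at their own pace and stop on an object; FORCE is the grip in N (left out, the last holds). Time passes only in rows, so rows that do not move let the fingers close. It gives the time, the measured TCP pose, the force and the opening at its end, in the units of the state.
- telemetry.state(): the state, without advancing time (a new reading comes with each control period).
- viewer.grab_frame(name): name is "scene" or "side" or "wrist"; returns a dict with "color" (420x560x3 uint8, red, green, blue), "K" (3x3 intrinsics, pixels), "rvec" (rotation vector, rad) and "tvec" (3), from world to camera coordinates, as OpenCV has them. Camera axes: x right, y down, z forward; pixel columns grow to the right and rows downward; lengths in mm; the calibration is good to about 2 mm. A picture is of the moment at which its call begins. There is no depth.
- job_done(): hands the job in, once; it reports no verdict.
The state is a dict: "time_s": time; "qpos": joint angles; "qvel": joint speeds; "effort": joint torques, N m; "ee_pos": TCP position; "ee_rot": TCP orientation; "force": force on the tool from outside, world axes, zero at the start; "torque": the same for the moment, N m; "gripper_width": finger opening in mm.
Only numpy, scipy, OpenCV 4.12 (cv2) and the standard library are available. Lean on these libraries where they do the work, as an engineer would, in place of code of your own. Each camera call takes 0.05 s, during which the arm holds its last target. There are 200 camera calls.

## Working session

There is one attempt and no reset: what is moved stays moved. The work goes in short steps, Python scripts to look and compute and a shell command to move; the robot and the scene stay as the last step left them, time stands still between calls to the robot, and variables do not carry over. Pictures are saved under pics/ and viewed, about 8 in all and at most 12, crops included, and the job is handed in when it is done.

```bash
mkdir -p pics; cat > h.py <<'E'
import numpy as np, cv2
from workcell import telemetry, viewer, job_done, env
from scipy.spatial.transform import Rotation as R
def grab(n,f):
    d=viewer.grab_frame(n); cv2.imwrite(f'pics/{f}.png',d['color'][:,:,::-1]); np.savez(f'pics/{f}.npz',**d); return d
def load(f): return dict(np.load(f'pics/{f}.npz'))
def ray(d,u,v):
    M=cv2.Rodrigues(np.array(d['rvec'],float))[0]; t=np.array(d['tvec'],float).ravel()
    return -M.T@t, M.T@np.linalg.inv(d['K'])@np.array([u,v,1.])
def onz(d,u,v,z):
    c,r=ray(d,u,v); return c+r*(z-c[2])/r[2]
def proj(d,P): return cv2.projectPoints(np.array(P,float).reshape(-1,1,3),np.array(d['rvec'],float),np.array(d['tvec'],float),d['K'],None)[0].reshape(-1,2)
def tri(*o):
    A=np.zeros((3,3));b=np.zeros(3)
    for d,u,v in o:
        c,r=ray(d,u,v); r/=np.linalg.norm(r); P=np.eye(3)-np.outer(r,r); A+=P;b+=P@c
    return np.linalg.solve(A,b)
def tool(P=None):
    s=telemetry.state(); T=R.from_euler('xyz',s['ee_rot'],degrees=True).as_matrix()
    return np.array(s['ee_pos']),T
E
python3 - <<'E'
from h import *
a=grab('scene','s1');b=grab('side','d1')
for d in (a,b): print(d['K'],ray(d,280,210))
s=telemetry.state();print(s)
w=np.hstack([a['color'],b['color']])[:,:,::-1]
E
```

```text
[[520.80511889   0.         288.83369478]
 [  0.         520.80511889 222.40544496]
 [  0.           0.           1.        ]] (array([-21.72845053, 610.28732368, 699.59192136]), array([ 0.59198479, -0.62054292, -0.51510733]))
[[529.39026823   0.         280.12904662]
 [  0.         529.39026823 202.54312952]
 [  0.           0.           1.        ]] (array([ 729.07309315, -856.84011711, 1199.51966758]), array([-0.10132635,  0.56446303, -0.81933688]))
{'time_s': 0.1, 'qpos': array([-7.72314566e+01,  1.83494954e+01,  8.96975912e+01,  3.94290318e-05,
        7.20414877e+01, -1.14403486e+00]), 'qvel': array([-0.04226521, -0.14588498, -0.10471231,  0.09537059,  0.1109152 ,
       -0.00028716]), 'effort': array([ 1.26889149e-04, -4.13333094e+01, -2.32508934e+01,  7.29175843e-02,
        4.21757600e-02, -6.47381898e-05]), 'ee_pos': array([ 138.18653624, -557.74566969,  232.20145925]), 'ee_rot': array([-1.79911444e+02, -1.80594374e-03,  1.39125647e+01]), 'force': array([0.30347803, 0.17744675, 1.08733183]), 'torque': array([-0.02968011,  0.05217021, -0.00273344]), 'gripper_width': 91.13660753335726}
```

View pics/s1.png

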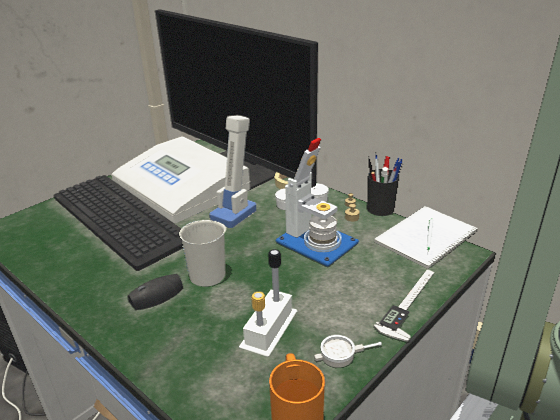

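View pics/d1.png

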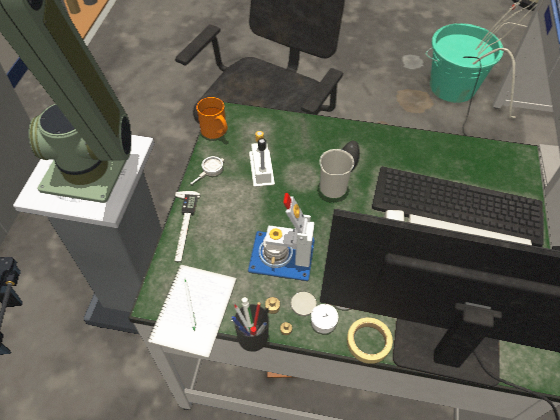

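Scene view: press with blue base at about (318,241), red tab (315,145), black ram head (275,259), brass short ram (258,300). In the side view: base (281,255), tab (288,200), head (262,145). The long ram is in the hole nearest the press. Now for close-up crops and the first measurements.

```bash
python3 - <<'E'
from h import *
a=load('s1');b=load('d1')
def blobs(d,lo,hi,box,n):
    x0,y0,x1,y1=box; h=cv2.cvtColor(d['color'],cv2.COLOR_RGB2HSV); m=cv2.inRange(h,lo,hi); k=np.zeros_like(m);k[y0:y1,x0:x1]=m[y0:y1,x0:x1]
    c=max(cv2.findContours(k,0,1)[0],key=cv2.contourArea); M=cv2.moments(c); print(n,cv2.contourArea(c),M['m10']/M['m00'],M['m01']/M['m00'])
    return c,(M['m10']/M['m00'],M['m01']/M['m00'])
bx={'s':(270,120,365,270),'d':(240,185,320,285)}
for col,lo,hi in (('red',(0,150,80),(8,255,255)),):
    p=blobs(a,lo,hi,bx['s'],col)[1];q=blobs(b,lo,hi,bx['d'],col)[1]; print(tri((a,*p),(b,*q)))
p=blobs(a,(0,0,0),(180,255,60),(262,245,288,270),'hd')[1];q=blobs(b,(0,0,0),(180,255,60),(252,135,272,155),'hd')[1];print(tri((a,*p),(b,*q)), onz(a,*p,142),onz(b,*q,142))
for n,d,bb in (('s',a,bx['s']),('d',b,bx['d'])):
    c,_=blobs(d,(100,150,50),(120,255,255),bb,'blue')
    h=cv2.convexHull(c); r=cv2.approxPolyN(h,4,-1,True) if hasattr(cv2,'approxPolyN') else cv2.approxPolyDP(h,5,True)
    for u in r.reshape(-1,2): print(u,onz(d,*u,12)[:2])
    c,p=blobs(d,(15,120,100),(30,255,255),bb,'bronze')
A=cv2.resize(a['color'][115:275,230:370],None,fx=4,fy=4,interpolation=2)[:,:,::-1][:600,:400]
B=cv2.resize(b['color'][125:275,230:330],None,fx=4,fy=4,interpolation=2)[:,:,::-1]
cv2.imwrite('pics/c1.png',np.hstack([A,B]))
E
```

```text
red 76.5 313.917211328976 143.86710239651416
red 69.5 286.7314148681055 200.33333333333331
[ 621.91997218 -174.60253407  251.16494593]
hd 139.0 274.3884892086331 260.1594724220623
hd 33.5 261.1542288557214 146.24378109452735
[510.26620847  69.79597802 138.4707321 ] [508.11746947  73.46652256 142.        ] [510.15274271  65.87160537 142.        ]
blue 835.5 317.14302812687015 248.23079992020743Traceback (most recent call last):
  File "<stdin>", line 13, in <module>
cv2.error: OpenCV(4.12.0) :-1: error: (-5:Bad argument) in function 'approxPolyN'
> Overload resolution failed:
>  - Argument 'epsilon_percentage' must be float, not bool
>  - Argument 'epsilon_percentage' must be float, not bool
```

```bash
python3 - <<'E'
from h import *
a=load('s1');b=load('d1')
bx={'s':(270,120,365,270),'d':(240,185,320,285)}
for n,d in (('s',a),('d',b)):
    x0,y0,x1,y1=bx[n]
    h=cv2.cvtColor(d['color'],cv2.COLOR_RGB2HSV)
    for nm,lo,hi in (('blue',(100,150,50),(120,255,255)),('bronze',(15,120,100),(30,255,255))):
        m=cv2.inRange(h,lo,hi); k=np.zeros_like(m);k[y0:y1,x0:x1]=m[y0:y1,x0:x1]
        if nm=='blue':
            H=cv2.convexHull(cv2.findNonZero(k))
            for u in cv2.approxPolyDP(H,4,True).reshape(-1,2): print(n,u,onz(d,*map(float,u),12)[:2].round(1))
        else:
            for c in cv2.findContours(k,0,1)[0]:
                if cv2.contourArea(c)>3:
                    M=cv2.moments(c);u=(M['m10']/M['m00'],M['m01']/M['m00']);print(n,'br',cv2.contourArea(c),np.round(u,1),onz(d,*u,108)[:2].round(1))
A=cv2.resize(a['color'][125:275,270:370],None,fx=4,fy=4,interpolation=2)[:,:,::-1]
B=cv2.resize(b['color'][125:275,230:330],None,fx=4,fy=4,interpolation=2)[:,:,::-1]
cv2.imwrite('pics/c1.png',np.hstack([A,B]))
E
```

```text
s [357 242] [ 534.4 -227.9]
s [325 265] [ 535.7 -110.7]
s [276 239] [ 685.9 -114.9]
s [285 233] [ 687.  -147.4]
s [340 232] [ 589.8 -235.9]
s br 63.0 [323.  206.5] [ 595.6 -175.5]
s br 40.0 [311.1 159.8] [ 768.7 -341.8]
d [313 240] [ 685.5 -116.7]
d [307 279] [ 688.1 -233. ]
d [249 270] [ 539.9 -235.9]
d [258 231] [ 537.5 -117. ]
d br 93.0 [275.2 233.7] [ 595.8 -176.5]
d br 46.5 [296.1 210.5] [634.  -98.5]
```

View pics/c1.png

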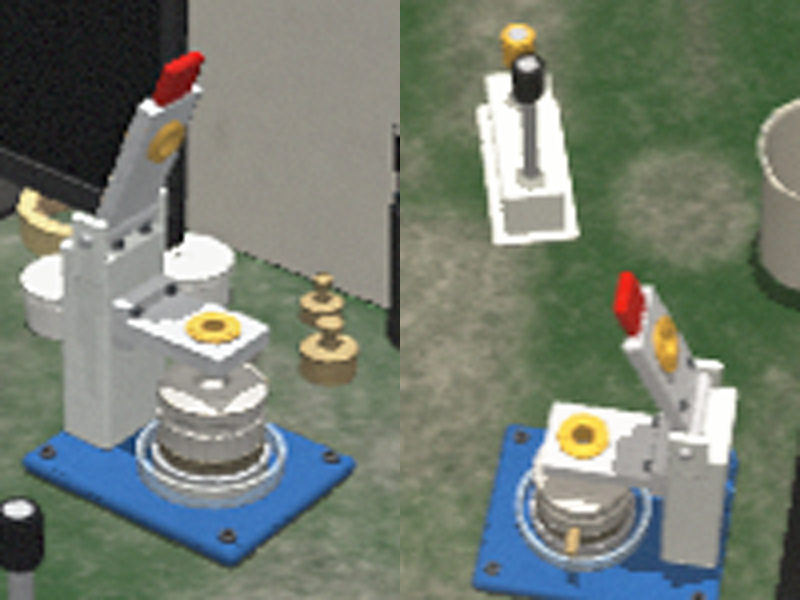

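Leaf at about 68° (tab at 622,-175,251), bush axis at about (595.7,-176) and frame yaw about 1°. The ram head is at about (510,69). I'll check the monitor clearance, then start the approach with the jaws closed.

```bash
python3 - <<'E'
from h import *
a=load('s1');b=load('d1')
P=tri((a,317,42),(b,335,212));print(P,proj(a,P),proj(b,P))
E
python3 -m jog '[[[0,0,-3],7,0],[[0,0,-6],7,0],[[0,0,-3],0,0]]' 20
```

```text
[ 728.36436031 -307.26127325  420.20497191] [[315.93840384  41.54670542]] [[333.77185046 212.71462921]]
time_s: 0.48
ee_pos: [137.8, -556.3, 350.6]
ee_rot: [-179.3, 0.2, -0.6]
force: [-0.2, 0.4, 0.3]
gripper_width: 64.2
```

```bash
python3 -m jog '[[[3.9,-4.7,0],0,0],[[3.9,-4.7,0],0,0],[[3.9,-4.7,0],0,0],[[3.9,-4.7,0],0,0],[[3.9,-4.7,0],0,0],[[3.9,-4.7,0],0,0],[[3.9,-4.7,0],0,0],[[3.9,-4.7,0],0,0],[[0,0,0],0,0]]'
```

```text
time_s: 1.6
ee_pos: [461.6, -175.3, 352.2]
ee_rot: [-179.4, 0.2, -0.7]
force: [-0.4, 0.6, -0.0]
gripper_width: 0.6
```

```bash
python3 -m jog '[[[5.5,0,0],0,0],[[5.5,0,0],0,0],[[5.5,0,0],0,0],[[4.8,0,0],0,0],[[0,0,0],0,0]]'; python3 - <<'E'
from h import *
a=grab('scene','s2');b=grab('side','d2');print(telemetry.state()['ee_pos'])
A=a['color'][60:260,230:430];B=b['color'][110:310,190:390]
cv2.imwrite('pics/c2.png',cv2.resize(np.hstack([A,B]),None,fx=2,fy=2)[:,:,::-1])
E
```

```text
time_s: 2.22
ee_pos: [676.7, -182.6, 347.8]
ee_rot: [-179.5, 0.6, -1.0]
force: [0.9, -0.2, -0.5]
gripper_width: 0.6
[ 674.23012572 -182.55239832  350.25802731]
```

View pics/c2.png

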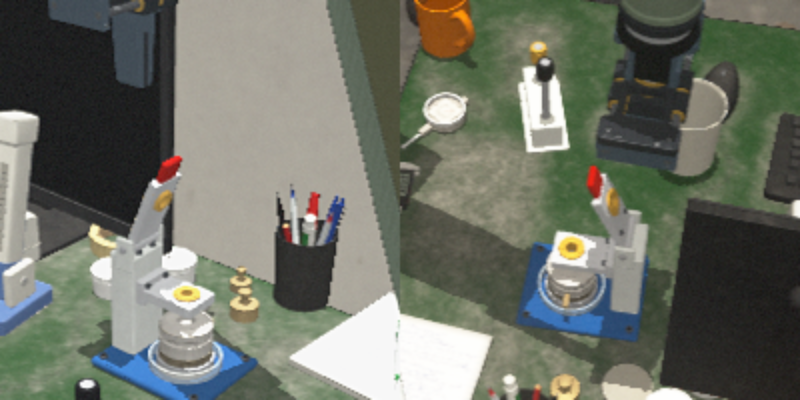

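The gripper is above and behind the tab (scene crop: fingers at (135,50), tab at (172,168)), clear of the monitor. Next: descend behind the tab and start pushing towards -x.

```bash
python3 -m jog '[[[0,-0.6,3],0,0],[[0,0,3],0,0],[[0,0,2.5],0,0],[[0,0,0],0,0]]'; python3 -m jog '[[[-2,0,0],0,0],[[-2,0,0],0,0],[[-2,0,0.2],0,0],[[-2,0,0.5],0,0]]'
```

```text
time_s: 2.82
ee_pos: [667.0, -179.0, 268.9]
ee_rot: [-179.7, 0.3, -1.3]
force: [1.0, 0.2, 1.0]
gripper_width: 0.9
time_s: 3.32
ee_pos: [585.8, -179.5, 271.7]
ee_rot: [-180.0, -0.7, -1.4]
force: [0.5, 0.4, 0.7]
gripper_width: 0.6
```

```bash
cat >> h.py <<'E'
def red(f):
    a=grab('scene',f+'s');b=grab('side',f+'d');o=[]
    for d,(x0,y0,x1,y1) in ((a,(260,120,365,270)),(b,(220,180,320,285))):
        h=cv2.cvtColor(d['color'],cv2.COLOR_RGB2HSV);m=cv2.inRange(h,(0,150,70),(8,255,255));k=np.zeros_like(m);k[y0:y1,x0:x1]=m[y0:y1,x0:x1]
        c=max(cv2.findContours(k,0,1)[0],key=cv2.contourArea);M=cv2.moments(c);o.append((d,M['m10']/M['m00'],M['m01']/M['m00']));print(cv2.contourArea(c),np.round(o[-1][1:],1))
    P=tri(*o);print('tab',P.round(1),'angle',np.degrees(np.arctan2(P[2]-152,660.7-P[0])).round(1))
E
python3 - <<'E'
from h import *
red('r1');print(telemetry.state()['ee_pos'],telemetry.state()['force'])
E
```

```text
49.5 [320.4 151.2]
30.5 [280.3 203.1]
tab [ 607.  -176.4  238.3] angle 58.1
[ 584.14304067 -179.29589398  271.52896841] [-2.03467452 -0.33000659  2.385024  ]
```

As expected, the finger slipped over the tab with the leaf at about 58°. Its underside is now above the tab, so I'll press down along the arc.

```bash
python3 -m jog '[[[-0.4,0,1.2],0,0],[[-0.7,0,1.2],0,0],[[-0.7,0,1.2],0,0],[[-0.5,0,1.2],0,0],[[-0.5,0,1.2],0,0],[[-0.4,0,1.2],0,0]]'; python3 - <<'E'
from h import *
print(telemetry.state()['ee_pos'],telemetry.state()['force'])
E
```

```text
time_s: 4.18
ee_pos: [544.9, -180.9, 218.0]
ee_rot: [179.6, -0.5, -1.5]
force: [-2.2, -0.1, 1.5]
gripper_width: 0.5
[ 544.88318787 -180.93108128  217.95255098] [-2.20905692 -0.12719995  1.51264651]
```

```bash
python3 -m jog '[[[0.4,0,1],0,0],[[0.4,0,1],0,0],[[0.2,0,1],0,0],[[0,0,0.8],0,0],[[0,0,0.5],0,0]]'; python3 -m jog '[[[0,0,0.3],0,0],[[0,0,0.3],0,0]]'; python3 - <<'E'
from h import *
red('r2')
E
```

```text
time_s: 4.8
ee_pos: [557.0, -181.6, 175.2]
ee_rot: [179.6, -0.6, -1.5]
force: [-14.0, 3.8, 44.8]
gripper_width: 0.6
time_s: 5.05
ee_pos: [557.0, -181.6, 175.7]
ee_rot: [179.5, -0.8, -1.5]
force: [-6.3, 1.4, 16.3]
gripper_width: 0.1
43.5 [336.  195.1]Traceback (most recent call last):
  File "<stdin>", line 2, in <module>
  File "h.py", line 25, in red
    c=max(cv2.findContours(k,0,1)[0],key=cv2.contourArea);M=cv2.moments(c);o.append((d,M['m10']/M['m00'],M['m01']/M['m00']));print(cv2.contourArea(c),np.round(o[-1][1:],1))
ValueError: max() iterable argument is empty
```

```bash
python3 -m jog '[[[0,0,-3],0,0],[[0,0,-5],0,0],[[0,0,-2],0,0.7],[[-1,-5.5,0],0,0.7],[[-1,-5.5,0],0,0.7],[[-1,-5.5,0],0,0.7],[[-1,-5.5,0],0,0.7],[[-0.5,-3,0],0,0.7],[[0,0,0],0,0.7],[[0,0,0],0,0.7]]' 30; python3 - <<'E'
from h import *
red('r3');w=grab('wrist','w1')
P,T=tool();print(P,telemetry.state()['ee_rot'])
print(proj(w,[[509.5,69.5,142],[509.5,69.5,156],[595.7,-176,162]]),ray(w,280,210))
d=load('r3s')['color'][150:290,230:370];e=load('r3d')['color'][150:290,210:350]
cv2.imwrite('pics/c3.png',np.hstack([cv2.resize(w['color'],(400,300)),cv2.resize(np.vstack([d,e]),(214,428))[:300] if 0 else cv2.resize(np.hstack([d,e]),(400,300)[:1]+(200,)) if 0 else np.vstack([cv2.resize(np.hstack([d,e]),(400,200)),np.zeros((100,400,3),np.uint8)])])[:,:,::-1])
E
```

```text
time_s: 6.4
ee_pos: [521.9, 77.7, 272.5]
ee_rot: [179.6, -1.5, -1.6]
force: [0.0, -0.4, 0.2]
gripper_width: 63.9
89.0 [337.8 193.7]
89.0 [258.4 220.6]
tab [ 555.8 -176.3  154.2] angle 1.2
[521.90587366  77.0841148  272.60755581] [179.65004924  -1.47228285  -1.69287058]
[[282.83994004 223.91995914]
 [283.36254494 229.22728952]
 [631.52924175 104.38587736]] (array([597.3490379 ,  75.77458914, 426.39472208]), array([-0.2583418 , -0.01443819, -0.96609545]))
```

View pics/c3.png

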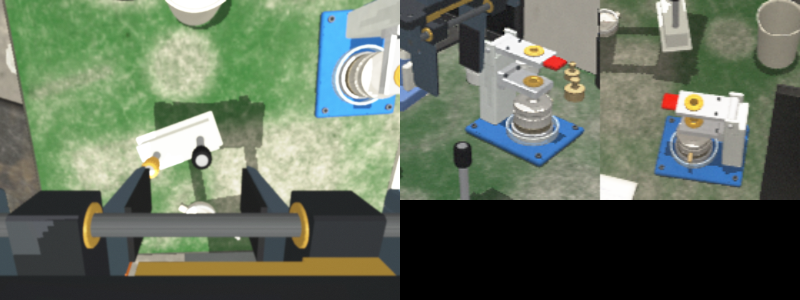

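The leaf is level on its stop (red tab at z 154) and the gripper is over the long ram (wrist crop: head at (202,155), short ram at its left). Next, refining both the head and upper-bush positions.

```bash
python3 - <<'E'
from h import *
w=load('w1');h=cv2.cvtColor(w['color'],cv2.COLOR_RGB2HSV)
m=cv2.inRange(h,(0,0,0),(180,255,50));k=np.zeros_like(m);k[195:245,262:302]=m[195:245,262:302]
c=max(cv2.findContours(k,0,1)[0],key=cv2.contourArea);x,y,ww,hh=cv2.boundingRect(c);print('head bbox',x,y,ww,hh)
M=cv2.moments(c);u=(M['m10']/M['m00'],M['m01']/M['m00']);print(u,'at142',onz(w,*u,142))
a=load('r3s');b=load('r3d');o=[]
for d,(x0,y0,x1,y1) in ((a,(290,170,360,215)),(b,(250,195,310,245))):
    h=cv2.cvtColor(d['color'],cv2.COLOR_RGB2HSV);m=cv2.inRange(h,(15,110,90),(32,255,255));k=np.zeros_like(m);k[y0:y1,x0:x1]=m[y0:y1,x0:x1]
    for c in cv2.findContours(k,0,1)[0]:
        if cv2.contourArea(c)>15:
            (cx,cy),ax,_=cv2.fitEllipse(cv2.convexHull(c));print(cv2.contourArea(c),cx,cy,ax,'162:',onz(d,cx,cy,162)[:2],'108:',onz(d,cx,cy,108)[:2])
cv2.imwrite('pics/c4.png',cv2.resize(w['color'][180:260,240:320],(400,400))[:,:,::-1])
E
```

```text
head bbox 269 205 26 31
(280.5482546201232, 214.539356605065) at142 [517.48718178  71.17422766 142.        ]
70.0 323.0 206.57098388671875 (7.617151260375977, 13.12716007232666) 162: [ 538.88679076 -103.45058605] 108: [ 595.19943578 -175.14408738]
65.5 323.2837829589844 185.1671142578125 (7.0149970054626465, 13.872458457946777) 162: [ 595.36400079 -174.78469259] 108: [ 657.3496651  -253.64355783]
59.0 275.070068359375 235.0655059814453 (7.613986968994141, 12.46916675567627) 162: [ 602.81377021 -213.7838022 ] 108: [ 596.24232521 -180.31451762]
101.0 275.12139892578125 221.4088134765625 (11.187695503234863, 12.751968383789062) 162: [ 595.62341533 -176.49349515] 108: [ 588.67773244 -141.08335427]
```

View pics/c4.png

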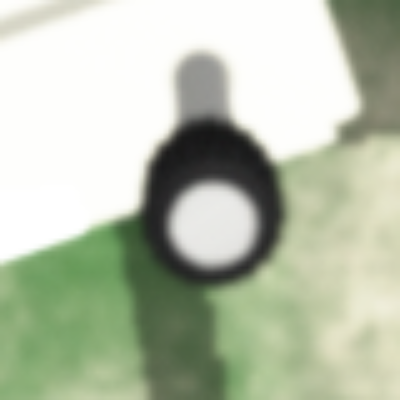

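```bash
cat >> h.py <<'E'
def go(X):
    P,T=tool(); s=telemetry.state(); print('tool cm',(T.T@(np.array(X)-P)/10).round(2),'rot',np.round(s['ee_rot'],2),'pos',P.round(1),'F',np.round(s['force'],1))
E
python3 -m jog '[[[-1,0.8,1.5],0,0.7],[[-0.3,0,2],0,0.7],[[0,0,2],0,0.7],[[0,0,1],0,0.7],[[0,0,0],0,0.7]]'; python3 - <<'E'
from h import *
print(onz(load('w1'),282.6,225,156))
w=grab('wrist','w2');go([511.5,69.2,142])
# bright disc of head top
g=cv2.cvtColor(w['color'],cv2.COLOR_RGB2HSV);m=cv2.inRange(g,(0,0,0),(180,255,50))
u0=proj(w,[511.5,69.2,156])[0];print(u0)
x0,y0=(u0-45).astype(int);k=np.zeros_like(m);k[y0:y0+90,x0:x0+90]=m[y0:y0+90,x0:x0+90]
for c in cv2.findContours(k,2,1)[0]:
    A=cv2.contourArea(c)
    if A>80: M=cv2.moments(c);v=(M['m10']/M['m00'],M['m01']/M['m00']);print(A,v,onz(w,*v,156))
E
```

```text
time_s: 7.18
ee_pos: [512.0, 64.1, 206.2]
ee_rot: [179.6, -1.7, -2.1]
force: [-0.4, 0.1, 0.2]
gripper_width: 63.6
[512.95541398  70.01448304 156.        ]
tool cm [-0.29 -0.53  6.47] rot [179.64  -1.71  -2.12] pos [512.3  64.2 206.7] F [-0.3  0.3  0.4]
[264.76702787 245.52919274]
1128.5 (263.487815684537, 236.61896322552062) [517.10013335  69.71357024 156.        ]
533.0 (262.9296435272045, 242.52720450281427) [513.42726299  70.2061546  156.        ]
```

```bash
python3 -m jog '[[[-0.2,-0.6,1.5],0,0.7],[[0,0,2],0,0.7],[[0,0,2],0,0.7],[[0,0,0.6],0,0.7],[[0,0,0],0,0.7]]'; python3 - <<'E'
from h import *
go([512.8,69.9,142])
E
```

```text
time_s: 7.85
ee_pos: [513.6, 71.5, 144.4]
ee_rot: [179.7, -2.0, -2.1]
force: [-0.3, 0.2, 0.4]
gripper_width: 63.9
tool cm [-0.08  0.16  0.24] rot [179.72  -1.95  -2.11] pos [513.6  71.5 144.4] F [-0.3  0.2  0.4]
```

```bash
python3 -m jog '[[[-0.1,0.15,0.2],0,0.4],[[0,0,0],0,0.1],[[0,0,0],0,0.1],[[0,0,0],0,0.1],[[0,0,0],0,0.1],[[0,0,0],0,0.1]]' 40; python3 - <<'E'
from h import *
go([512.8,69.9,142])
E
```

```text
time_s: 8.6
ee_pos: [513.8, 70.2, 144.3]
ee_rot: [179.8, -2.2, -2.1]
force: [0.4, 0.2, -1.0]
gripper_width: 21.4
tool cm [-0.1   0.03  0.22] rot [179.76  -2.2   -2.11] pos [513.8  70.2 144.3] F [ 0.4  0.2 -1. ]
```

```bash
python3 -m jog '[[[0,0,-2],0,0.1],[[0,0,-4],0,0.1],[[0,0,-5],0,0.1],[[0,0,-5],0,0.1],[[0,0,-1.5],0,0.1],[[0,0,0],0,0.1]]'; python3 - <<'E'
from h import *
go([596,-175.8,322])
E
```

```text
time_s: 9.35
ee_pos: [506.2, 71.1, 321.6]
ee_rot: [179.7, -1.9, -2.1]
force: [0.4, 0.1, -2.2]
gripper_width: 20.8
tool cm [ 9.88 24.34  0.42] rot [179.72  -1.93  -2.12] pos [506.2  71.1 321.6] F [ 0.4  0.1 -2.2]
```

```bash
python3 -m jog '[[[1,3,0],0,0.1],[[2,5,0],0,0.1],[[2,5,0],0,0.1],[[2,5,0],0,0.1],[[2,5,0],0,0.1],[[0,0,0],0,0.1]]'; python3 - <<'E'
from h import *
go([596,-175.8,322])
a=grab('scene','s5');b=grab('side','d5');w=grab('wrist','w5')
A=cv2.resize(a['color'][90:240,270:370],None,fx=4,fy=4)[:,:,::-1]
B=cv2.resize(b['color'][120:270,220:320],None,fx=4,fy=4)[:,:,::-1]
cv2.imwrite('pics/c5.png',np.hstack([A,B]))
E
```

```text
time_s: 10.1
ee_pos: [587.3, -167.8, 314.1]
ee_rot: [179.9, -1.0, -1.9]
force: [-0.3, 1.1, -2.7]
gripper_width: 21.2
tool cm [ 0.91  0.77 -0.78] rot [179.91  -0.98  -1.94] pos [ 587.3 -167.8  314.1] F [-0.3  1.1 -2.7]
```

View pics/c5.png

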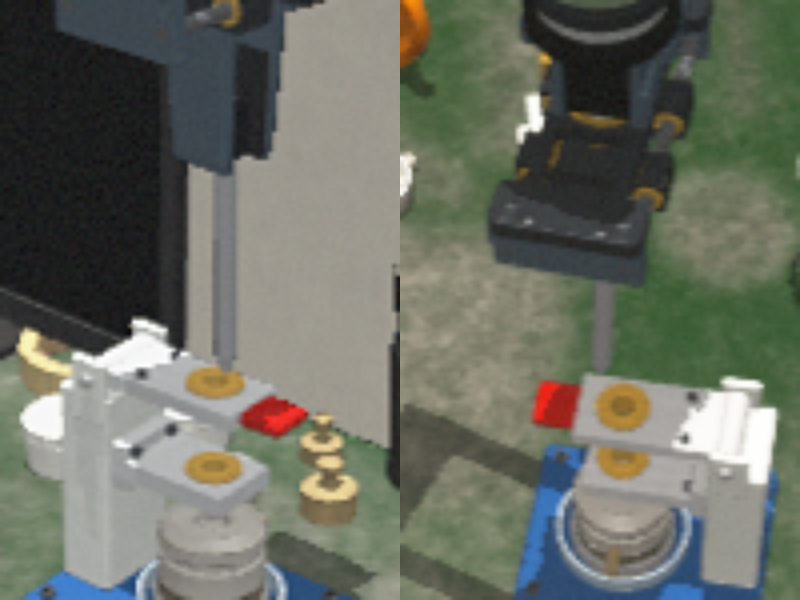

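The ram hangs cleanly: foot near scene pixel (326,182) and side pixel (269.5,213), just in front of the upper bush. Now I'll measure the foot position and rod tilt.

```bash
cat >> h.py <<'E'
def rod(d,x0,x1,ya,yb,ch=None):
    """centre line of the rod between rows ya..yb: strongest opposite edges in columns x0..x1; returns fit u=p[0]*v+p[1]"""
    im=d['color'].astype(float).sum(2) if ch is None else d['color'][:,:,ch].astype(float)
    c=[]
    for v in range(ya,yb):
        g=cv2.Sobel(cv2.resize(im[v:v+1,x0:x1],None,fx=8,fy=1,interpolation=cv2.INTER_CUBIC),-1,1,0,ksize=5)[0]
        i=int(np.argmax(g));j=int(np.argmin(g));c.append(((i+j)/16+x0-.44,abs(i-j)/8))
    c=np.array(c);v=np.arange(ya,yb);ok=abs(c[:,1]-np.median(c[:,1]))<1
    print('widths',np.median(c[:,1]),'n',ok.sum());return np.polyfit(v[ok],c[ok,0],1)
def axis(a,p,b,q,va,vb):
    def pl(d,p,v):
        c,r1=ray(d,np.polyval(p,v[0]),v[0]);_,r2=ray(d,np.polyval(p,v[1]),v[1]);n=np.cross(r1,r2);return n/np.linalg.norm(n),c
    (n1,c1),(n2,c2)=pl(a,p,va),pl(b,q,vb)
    dr=np.cross(n1,n2);dr/=dr[2];P=lambda z:np.append(np.linalg.solve([n1[:2],n2[:2]],[n1@c1-n1[2]*z,n2@c2-n2[2]*z]),z)
    return P,np.degrees(np.arctan(dr[:2]))
E
python3 - <<'E'
from h import *
a=load('s5');b=load('d5')
p=rod(a,318,334,140,175);q=rod(b,262,278,193,208)
P,t=axis(a,p,b,q,(140,175),(193,208))
for z in (175,250,295): print(P(z))
print('tilt x,y deg',t,'tip z scene/side',[tri((a,326.3,182.5),(b,269.5,213))])
E
```

```text
widths 6.125 n 35
widths 4.875 n 12
[ 578.1423174  -160.61990692  175.        ]
[ 582.5601439 -164.0296403  250.       ]
[ 585.21083979 -166.07548033  295.        ]
tilt x,y deg [ 3.37107554 -2.603052  ] tip z scene/side [array([ 580.17249848, -165.76836042,  177.37429044])]
```

```bash
python3 -m jog '[[[0.7,0.4,0],0,0.1],[[0.6,0.4,0],0,0.1],[[0,0,0],0,0.1],[[0,0,0],0,0.1],[[0,0,0],0,0.1]]'; python3 - <<'E'
from h import *
go([596,-175.8,314])
a=grab('scene','s6');b=grab('side','d6')
A=cv2.resize(a['color'][120:220,290:370],None,fx=5,fy=5,interpolation=2)[:,:,::-1]
B=cv2.resize(b['color'][160:260,230:310],None,fx=5,fy=5,interpolation=2)[:,:,::-1]
cv2.imwrite('pics/c6.png',np.hstack([A,B]))
p=rod(a,318,336,140,170);q=rod(b,264,284,194,208)
P,t=axis(a,p,b,q,(140,170),(194,208));print(P(175),P(295),t)
E
```

```text
time_s: 10.88
ee_pos: [599.8, -169.2, 316.3]
ee_rot: [-180.0, -1.1, -1.4]
force: [1.0, -0.6, -2.2]
gripper_width: 21.0
tool cm [-0.37  0.67  0.22] rot [-179.98   -1.07   -1.43] pos [ 599.8 -169.2  316.3] F [ 1.  -0.6 -2.2]
widths 1.3125 n 30
widths 5.0 n 14
[ 595.68478991 -177.3177611   175.        ] [ 596.42595842 -174.75043524  295.        ] [0.3538774  1.22562083]
```

View pics/c6.png

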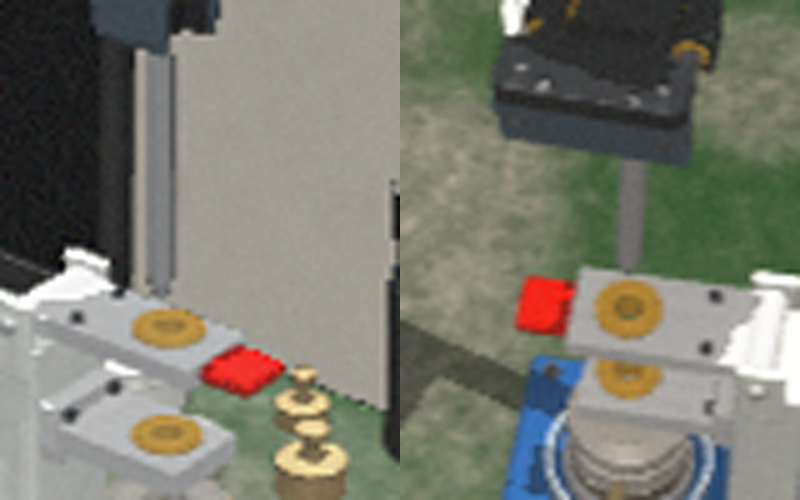

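The tip is at scene pixel (322,178) and side pixel (275.6,214.4), centred on the bush in x and still a few mm short in y. The monitor edge spoiled the scene fit, so I'll use manual pixels.

```bash
python3 - <<'E'
from h import *
a=load('s6');b=load('d6')
p=rod(a,319,328,140,172);print('slope',p, np.polyval(p,[140,170]));
print('tip',tri((a,322,178),(b,275.6,214.4)))
q=rod(b,264,284,194,208)
P,t=axis(a,p,b,q,(140,170),(194,208));print(P(175),P(295),t)
for X in ([597,-170],):print(proj(a,[X+[178],X+[290]]),proj(b,[X+[178],X+[290]]))
E
```

```text
widths 1.375 n 32
slope [-1.12261730e-03  3.24207223e+02] [324.05005682 324.0163783 ]
tip [ 595.39483894 -169.78587577  181.45456551]
widths 5.0 n 14
[ 595.67856907 -177.28341873  175.        ] [ 596.43043338 -174.77513938  295.        ] [0.35898407 1.1974408 ]
[[321.4268888  179.1663995 ]
 [322.32696298 130.17103561]] [[276.23332674 215.43000158]
 [276.31863557 186.21177584]]
```

```bash
python3 -m jog '[[[0,0.5,0],0,0.1],[[0,0.2,0],0,0.1],[[0,0,0],0,0.1]]'; python3 - <<'E'
from h import *
go([598.5,-175.3,300])
E
```

```text
time_s: 11.35
ee_pos: [599.4, -177.0, 316.5]
ee_rot: [-180.0, -1.1, -1.5]
force: [0.5, -0.2, -1.2]
gripper_width: 21.4
tool cm [-0.13 -0.17  1.64] rot [-180.     -1.07   -1.46] pos [ 599.4 -177.   316.5] F [ 0.5 -0.2 -1.2]
```

```bash
python3 -m jog '[[[-0.05,-0.15,0.6],0,0.1],[[0,0,0.8],0,0.1],[[0,0,0.6],0,0.1],[[0,0,0],0,0.1]]'; python3 - <<'E'
from h import *
go([598.5,-175.3,300])
E
```

```text
time_s: 11.85
ee_pos: [599.4, -175.5, 294.5]
ee_rot: [180.0, -1.1, -1.5]
force: [0.8, 0.4, -1.8]
gripper_width: 21.0
tool cm [-0.08 -0.01 -0.55] rot [180.    -1.06  -1.46] pos [ 599.4 -175.5  294.5] F [ 0.8  0.4 -1.8]
```

```bash
python3 -m jog '[[[-0.1,0,0.8],0,0.1],[[-0.05,0,0.8],0,0.1],[[-0.03,0,0.8],0,0.1]]'; python3 - <<'E'
from h import *
go([598,-175.5,260])
E
```

```text
time_s: 12.22
ee_pos: [599.4, -176.4, 270.7]
ee_rot: [179.8, -1.4, -1.5]
force: [1.2, -1.2, -0.7]
gripper_width: 20.8
tool cm [-0.17 -0.09  1.07] rot [179.85  -1.36  -1.45] pos [ 599.4 -176.4  270.7] F [ 1.2 -1.2 -0.7]
```

```bash
python3 -m jog '[[[-0.15,-0.05,0.8],0,0.1],[[-0.1,-0.05,0.8],0,0.1],[[0,0,0],0,0.1]]'; python3 - <<'E'
from h import *
go([597.5,-175.7,245])
a=grab('scene','s7');b=grab('side','d7')
A=cv2.resize(a['color'][130:230,290:370],None,fx=5,fy=5,interpolation=2)[:,:,::-1]
B=cv2.resize(b['color'][180:280,230:310],None,fx=5,fy=5,interpolation=2)[:,:,::-1]
cv2.imwrite('pics/c7.png',np.hstack([A,B]))
E
```

```text
time_s: 12.6
ee_pos: [598.0, -176.1, 252.9]
ee_rot: [179.8, -1.5, -1.5]
force: [2.3, -1.6, -3.9]
gripper_width: 21.0
tool cm [-0.07 -0.04  0.79] rot [179.75  -1.48  -1.45] pos [ 598.  -176.1  252.9] F [ 2.3 -1.6 -3.9]
```

View pics/c7.png

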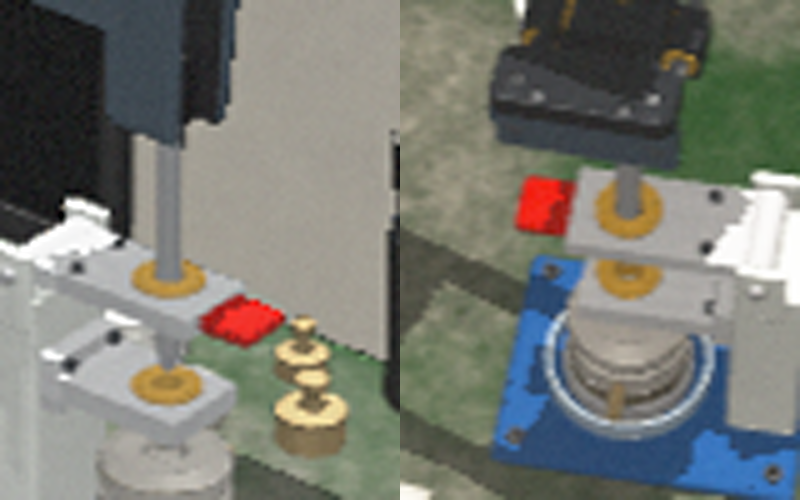

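The rod is through the upper bush and its foot (scene crop (167,368)) is just above the lower bush, centred on it at (168,383). Continuing down.

```bash
python3 -m jog '[[[-0.05,-0.03,0.6],0,0.1],[[-0.03,0,0.6],0,0.1],[[0,0,0.3],0,0.1]]'; python3 - <<'E'
from h import *
go([597.5,-175.7,214.5])
E
```

```text
time_s: 13.08
ee_pos: [598.2, -176.0, 238.8]
ee_rot: [179.7, -1.6, -1.5]
force: [1.6, -1.0, -0.8]
gripper_width: 21.1
tool cm [-0.14 -0.04  2.43] rot [179.71  -1.62  -1.45] pos [ 598.2 -176.   238.8] F [ 1.6 -1.  -0.8]
```

```bash
python3 -m jog '[[[-0.1,0,0.7],0,0.1],[[-0.05,0,0.7],0,0.1],[[0,0,0],0,0.1]]'; python3 - <<'E'
from h import *
go([597.2,-175.7,214.5])
E
```

```text
time_s: 13.45
ee_pos: [597.4, -176.1, 223.6]
ee_rot: [179.7, -1.7, -1.4]
force: [1.4, -2.0, -4.5]
gripper_width: 20.9
tool cm [-0.05 -0.04  0.91] rot [179.71  -1.68  -1.45] pos [ 597.4 -176.1  223.6] F [ 1.4 -2.  -4.5]
```

```bash
python3 -m jog '[[[0,0,0.4],0,0.1],[[0,0,0.3],0,0.1],[[0,0,0],0,0.1]]'; python3 - <<'E'
from h import *
go([597.2,-175.7,214.5])
a=grab('scene','s8');b=grab('side','d8')
A=cv2.resize(a['color'][150:240,290:355],None,fx=6,fy=6,interpolation=2)[:,:,::-1]
B=cv2.resize(b['color'][190:280,240:305],None,fx=6,fy=6,interpolation=2)[:,:,::-1]
cv2.imwrite('pics/c8.png',np.hstack([A,B]))
print(proj(a,[[595.7,-175.8,z] for z in (72,77,88,162,190,196)]),'A crop',(proj(a,[[595.7,-175.8,z] for z in (72,77,88,190)])-[290,150])*6)
E
```

```text
time_s: 13.82
ee_pos: [597.6, -176.1, 216.1]
ee_rot: [179.7, -1.7, -1.4]
force: [2.6, -2.3, -2.3]
gripper_width: 21.1
tool cm [-0.04 -0.04  0.16] rot [179.71  -1.66  -1.45] pos [ 597.6 -176.1  216.1] F [ 2.6 -2.3 -2.3]
[[322.72329737 220.08569428]
 [322.76243485 218.20929284]
 [322.8491683  214.05095792]
 [323.45616049 184.94941769]
 [323.69708885 173.39838526]
 [323.74956217 170.88261248]] A crop [[196.33978421 420.51416566]
 [196.5746091  409.25575704]
 [197.09500977 384.30574752]
 [202.1825331  140.39031157]]
```

View pics/c8.png

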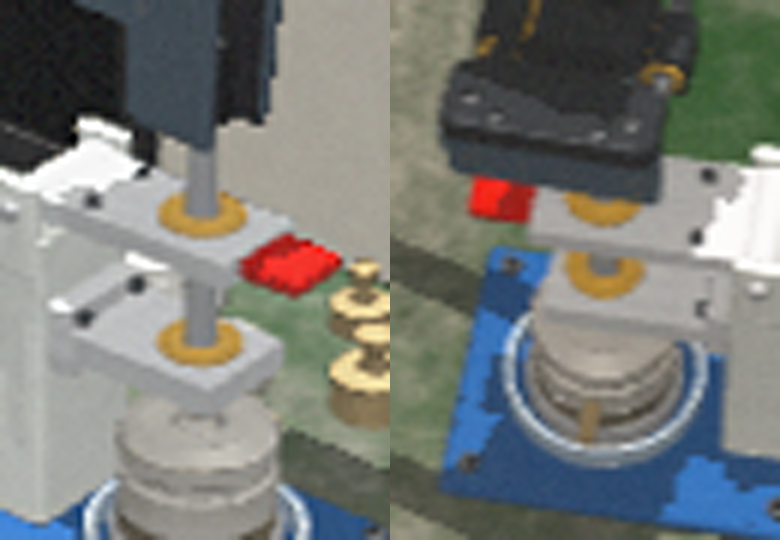

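The ram stands upright through both bushes and the cap is undisturbed. The foot is about 5.8 mm above the cap, so I'll lower it slightly.

```bash
python3 -m jog '[[[0,0,0.2],0,0.1],[[0,0,0],0,0.1]]'; python3 - <<'E'
from h import *
a=grab('scene','s9');go([597.2,-175.7,214.5])
b=load('s8');d=cv2.absdiff(a['color'],b['color'])[205:235,295:345].max();print('cap region diff',d)
E
```

```text
time_s: 14.18
ee_pos: [597.6, -176.1, 214.2]
ee_rot: [179.7, -1.7, -1.4]
force: [2.2, -2.1, -3.4]
gripper_width: 21.2
tool cm [-0.04 -0.04 -0.04] rot [179.72  -1.66  -1.45] pos [ 597.6 -176.1  214.1] F [ 3.  -1.5 -2.7]
cap region diff 9
```

```bash
python3 -c "
from h import *
job_done()
go([597.6,-176.1,214.1])"
```

```text
the job is handed in; nothing more can be done
the job is handed in; nothing more can be done
```

I folded the leaf down onto its stop. I then took the long ram from the rest and threaded it foot down through both bushes. I handed in after about 14.2 s of robot time, still gripping the ram, with its foot about 4 mm above the cap.

**Last checks**
- **Leaf:** the cameras put the tab at z ≈ 154 mm, about 1° by my estimate, so it reads as level on its stop.
- **Ram:** the last picture viewed shows it upright through both bushes. Wrist force was about 3 N downward, mostly the ram's weight, so nothing was pushing the foot up. The tool was about 0.5° off the tilt it had when it took the ram, within the bushes' slack.
- **Foot height:** TCP at z = 214.1 mm puts the foot at about 76 mm, with the cap top at 72 mm. This comes from the TCP height at the grasp, assuming the ram stood on the bottom of its hole and has not slipped since. I did not see the gap directly.
- **Cap:** its image did not change over the final lowering.

**What went wrong or disagreed**
- **First leaf push:** the finger slipped over the tab with the leaf at about 58°, so I finished by pressing down from above. The wrist force peaked at about 47 N on the stop; this was at the fingertips, not the gripper body, and under the 120 N wrist limit.
- **Rod tilt:** camera estimates were noisy, from 0.4° to 3.4°, and two fits were spoiled by the monitor edge. I relied on the tool's own orientation reading instead.

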